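# Load the canister rack on the tyre-fitter's bench

### The job

Two plain canisters lie in wooden cradles on the bench. Load them one at a time, each lying crosswise, into the open upper end of the sloping gravity-feed rack so that they roll down and dispense in order: first the thick canister, which must come to rest at the front stop, then the slim one, which must come to rest against it. Leave the bottle with the pointed nozzle in its cradle.

Things in the scene. Friction and masses are not known exactly. Their poses are not given: they have to be found in the camera images.
- thick_center (a point): the thick canister: plain aluminium cylinder with a paper band, 54 mm diameter, 100 mm long, about 260 g, on its side in a wooden cradle, axis 41 mm above the bench. Point: its centre; x runs along it (ends alike), within 20 degrees of world y. The cradle (6 mm base board, blocks 18 mm high near the ends) leaves its middle 60 mm free to grip across the diameter from above
- slim_center (a point): the slim canister: plain aluminium cylinder with a paper band, 38 mm diameter, 100 mm long, about 150 g, on its side in a wooden cradle, axis 30 mm above the bench. Point: its centre; x runs along it (ends alike), within 20 degrees of world y. The cradle (6 mm base board, blocks 18 mm high near the ends) leaves its middle 60 mm free to grip across the diameter from above
- nozzle_center (a point): bystander, to be left alone: aluminium bottle, 46 mm diameter, lying in a like cradle, with a pointed grey nozzle at one end; 130 mm long overall. Point: centre of its 90 mm long body; x points to the nozzle. The three cradles swap places from run to run.
- magazine: fixed rack: lane 270 long, 124 wide inside (mm), sloping 10 deg down to its +x. Origin on bench under lane middle, z up. Floor at z 55 at x 0. 30 high stop at x 125, 20 high lip at x -135. Sides 70 high and wire guards on top for x > 10; uphill open above, sides 30: let a canister go at x -45, y 0 (floor z 63), axis along y; it rolls down in 1 s. Resting centres: thick x 101, slim x 55, both z 65.

How it is judged:
On the way, in this order (a step that is already met when the one before it is completed fails the run):
1. the thick canister lies at the front stop of the rack, let go (x of thick_center in the frame of magazine between 0.0892 and 0.1132 m and y of thick_center in the frame of magazine between -0.03 and 0.03 m and z of thick_center in the frame of magazine between 0.052 and 0.078 m and angle between the x axis of thick_center and the y axis of magazine, either way round below 0.25 rad and contact force between thick and the fingers below 0.1 N), for 0.2 s.
2. the slim canister lies behind it, let go, the thick one still at the stop (all of step 1 and x of slim_center in the frame of magazine between 0.0432 and 0.0672 m and y of slim_center in the frame of magazine between -0.03 and 0.03 m and z of slim_center in the frame of magazine between 0.052 and 0.078 m and angle between the x axis of slim_center and the y axis of magazine, either way round below 0.25 rad and contact force between slim and the fingers below 0.1 N), for 0.2 s.
At the end, for the whole second after the job is handed in: Thick canister at the front stop and slim one behind it, lying across the lane (within 14 degrees), released and still: each centre within 12 mm of its rest position along the rack, 30 mm of the lane's middle and 52 to 78 mm above the bench (all of step 2 and linear speed of each of thick, slim below 0.03 m/s); the robot touches nothing.
It fails at once if the nozzle bottle is moved by more than 30 mm (distance of nozzle_center from where it was at the start of the episode above 0.03 m).
It also fails if it takes over 64 s, if anything falls off the work surface, if the arm or the gripper's body presses on something with over 40 N, if the wrist force passes 120 N, or if a joint passes its speed limit or range.

### The arm

A 7-joint arm with a two-finger parallel gripper is mounted at the origin on the work surface. World frame = base frame: x ahead of the robot, y to its left, z up, the work surface at z = 0. Lengths are in m, angles in rad, forces in N, time in s.
With the tool pointing down it reaches from about 0.425 to 0.925 m from the base axis. Payload 6.8 kg.
Tool frame: the origin (TCP) lies between the finger pads; the fingertips stand 17 mm ahead of it and the grasp point (between the pads) lies 2 mm behind it; z points along the fingers, x is the direction in which the jaws open and shut, and the axes are right-handed (so a half turn about z gives the same grasp; the last joint's range is limited). The gripper opens to 85 mm and grips with 20 to 120 N. Pads are 22 mm wide; open, the fingers measure 114 mm over their backs; the gripper's body (76 mm by 85 mm) begins 54 mm behind the grasp point. The pads swing forward as they close: fully open they stand 13 mm farther back than shut.
Start: joints at [-1.409, 0.477, 0.022, 1.555, -0.011, 1.109, -0.083], TCP at [0.18, 0.651, 0.248] pointing down, gripper open.
Joint ranges: [-2.96, 2.96], [-0.34, 2.1], [-1.41, 1.46], [0.24, 2.44], [-1.37, 4.51], [0.17, 1.92], [-2.96, 2.96]. Speed limits (rad/s): [2.39, 2.39, 3.14, 3.14, 3.14, 3.14, 3.14].

### API

Orientations are given as a unit quaternion [w, x, y, z].
In Python, from station import readout, read_camera, get_calibration, bot, models gives the robot as it stands.
- The arm moves only by the tool carry_out, never from a script. Its argument "deltas" is a list of rows, each a list of 2 entries, a list of its own where there are three numbers: the shift along the tool's x, y, z in cm, then the turn about the tool's z in degrees. A call has 1 to 10 rows; each row is the pose to reach, as a shift and turn from the pose measured when the call began, along the tool's axes at that moment; what a row does not reach only later rows make up. A row lasts 1/8 s, in which the tool goes at most 62.5 mm and 10.7 degrees, less where a joint would pass 70% of its speed; a pose out of reach is approached as far as the arm can. A call with a gripper value outside its range is refused whole. "hand" is the opening, from 0 (shut) to 1 (fully open), set as the call begins (left out, the last holds). The fingers move at their own pace and stop on an object; "newtons" is the grip in N (left out, the last holds). Time passes only in rows, so rows that repeat a pose let the fingers close. It gives the time, the measured TCP pose, the force and the opening at its end, in the units of the state.
- readout.get_obs(): the state, without advancing time (a new reading comes with each control period).
- read_camera(name): name is "side" or "top"; returns the picture (400x640x3 uint8, red, green, blue); there is no depth.
- get_calibration(name): a dict with "fov_y" (degrees; the focal length in pixels is half the picture's height over the tangent of half this angle, whatever the lens; pixels are square), "cx", "cy" (the principal point, pixels), "D" ([k1, k2, p1, p2, k3] as OpenCV has them; the pictures are not rectified), "world_from_camera" (4x4, takes a point from camera to world coordinates). Camera axes: x right, y down, z forward; pixel columns grow to the right and rows downward; lengths in m; the calibration is good to about 2 mm. A picture is of the moment at which its call begins. get_calibration takes no time and is no camera call.
- bot.hand_in(): hands the job in, once; it reports no verdict.
Trained networks look in the newest picture that a camera, given by its name, has taken for a name from the list of things; names that differ only in an ending like _2 or _b are one class to them, and where a whole thing is asked for, a point or a joint stands for the part that bears it (a point fixed in the world has none). Each returns a list of dicts, best first, with "score" (0 to 1); they miss things now and then, are a little off and sometimes report something else, mostly with a low value. They report only what shows in the picture. A call takes as long as a camera call.
- models.spot_in(query, camera): "centre" ([row, column] in pixels, amid what is visible of it).
The state is a dict: "t": time; "q": joint angles; "joint_vel": joint speeds; "joint_torque": joint torques, N m; "eef_pos": TCP position; "tool_rot": TCP orientation; "contact_force": force on the tool from outside, world axes, zero at the start; "torque": the same for the moment, N m; "gripper_width": opening from 0.0 (shut) to 1.0 (fully open).
Only numpy, scipy, OpenCV 4.12 (cv2) and the standard library are available. Lean on these libraries where they do the work, as an engineer would, in place of code of your own. Each camera call takes 0.05 s, during which the arm holds its last target. There are 200 camera calls.

## Working session

There is one attempt and no reset: what is moved stays moved. The work goes in short steps, Python scripts to look and compute and a tool call to move; the robot and the scene stay as the last step left them, time stands still between calls to the robot, and variables do not carry over. Pictures are saved under pics/ and viewed, about 8 in all and at most 12, crops included, and the job is handed in when it is done.

Besides the shell and the picture viewer there is one more tool, called after "Request:" as name([rows], argument=value, ...), one row to a line, values as JSON. carry_out: Moves the arm, as the interface text tells. Its arguments: {"type":"object","properties":{"deltas":{"type":"array"},"hand":{"type":"number"},"newtons":{"type":"number"}},"required":["deltas"]}

```bash
mkdir -p pics
python3 - <<'E'
from station import readout, read_camera, get_calibration, bot, models
import cv2
for n in ["top","side"]:
    im=read_camera(n); cv2.imwrite(f"pics/{n}0.png",im[:,:,::-1])
    c=get_calibration(n); print(n,c)
    for q in ["thick_center","slim_center","nozzle_center","magazine"]:
        print(q,models.spot_in(q,n)[:3])
o=readout.get_obs(); print(o)
E
```

```text
top {'fov_y': 43.23102348196879, 'cx': 317.5158908408961, 'cy': 202.27411081938476, 'D': array([-0.0448237,  0.       ,  0.       ,  0.       ,  0.       ]), 'world_from_camera': array([[ 0.0029847 , -0.99472531,  0.10253122,  0.43292066],
       [-0.99990697, -0.00160406,  0.01354533, -0.02575516],
       [-0.01330942, -0.10256211, -0.99463756,  1.04853587],
       [ 0.        ,  0.        ,  0.        ,  1.        ]])}
thick_center [{'centre': [193.6, 470.2], 'score': 0.97}]
slim_center [{'centre': [163.4, 367.3], 'score': 0.69}]
nozzle_center [{'centre': [246.8, 368.9], 'score': 0.79}]
magazine [{'centre': [166.3, 196.8], 'score': 0.67}, {'centre': [246.6, 369.0], 'score': 0.52}]
side {'fov_y': 56.084880233143885, 'cx': 318.55824859751806, 'cy': 203.0741082259238, 'D': array([-0.09043682,  0.        ,  0.        ,  0.        ,  0.        ]), 'world_from_camera': array([[-0.70651878, -0.46801538,  0.53084161,  0.09409902],
       [-0.70747836,  0.44856716, -0.54613356,  0.41976831],
       [ 0.01748079, -0.76141257, -0.64803188,  0.61032959],
       [ 0.        ,  0.        ,  0.  
[... 271 characters left out ...]
-1.40909797,  0.47699272,  0.02239346,  1.55541418, -0.01147331,
        1.10928771, -0.08312012]), 'joint_vel': array([ 1.80738748e-04,  2.10413754e-04, -1.42154436e-03,  8.05688368e-04,
       -1.49201575e-03,  9.00537495e-05, -9.48162495e-04]), 'joint_torque': array([-9.68267086e-04, -5.95806277e+01,  1.60483908e+00, -2.81286800e+01,
        1.23462779e-02,  2.60502871e-03,  1.69993120e-05]), 'eef_pos': array([0.17991344, 0.65059519, 0.24830668]), 'tool_rot': array([-6.19614302e-06,  7.95788889e-01,  6.05574144e-01,  1.23174563e-05]), 'contact_force': array([0.89348709, 0.06541275, 0.48339763]), 'torque': array([-0.00950783,  0.0193802 ,  0.01202101]), 'gripper_width': 1.0032733441590846}
```

View pics/top0.png

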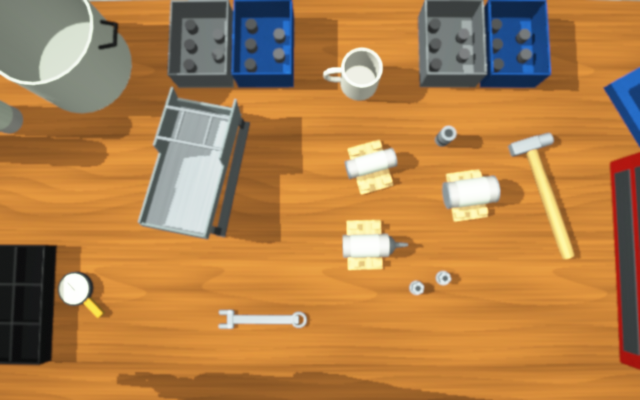

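View pics/side0.png

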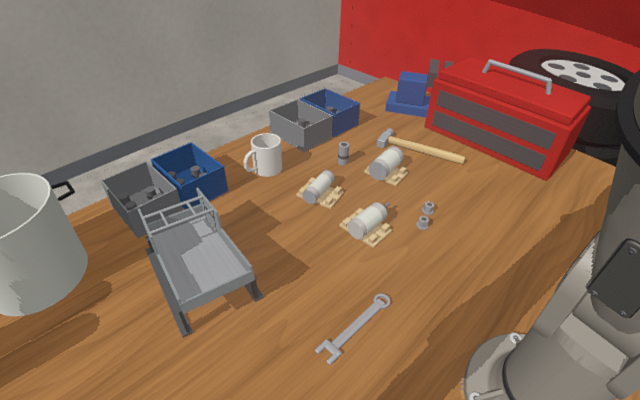

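The top view shows slim (163,367), thick (193,470), nozzle (246,369), and the rack with its guarded front end at (120,200) and open upper end at (220,180). The network agrees with this. Next I'll make enlarged crops to measure from.

```bash
cat > h.py <<'E'
import numpy as np, cv2
from station import readout, read_camera, get_calibration, bot, models
def K(c):
    f=200/np.tan(np.radians(c["fov_y"])/2); return np.array([[f,0,c["cx"]],[0,f,c["cy"]],[0,0,1.]])
def proj(n,P):
    c=get_calibration(n); T=np.linalg.inv(c["world_from_camera"])
    p,_=cv2.projectPoints(np.asarray(P,float).reshape(-1,3),cv2.Rodrigues(T[:3,:3])[0],T[:3,3],K(c),c["D"]); return p[:,0]  # col,row
def ray(n,uv,z):
    c=get_calibration(n); p=cv2.undistortPoints(np.asarray(uv,float).reshape(-1,1,2),K(c),c["D"])[:,0]
    W=c["world_from_camera"]; d=np.c_[p,np.ones(len(p))]@W[:3,:3].T; o=W[:3,3]
    return o+d*((z-o[2])/d[:,2])[:,None]
E
python3 - <<'E'
from h import *
t=cv2.imread("pics/top0.png"); s=cv2.imread("pics/side0.png")
print(ray("top",[[470.2,193.6]],.041),ray("top",[[367.3,163.4]],.030),ray("top",[[368.9,246.8]],.034))
print(ray("side",[[385.1,167.5]],.041),ray("side",[[319.5,188]],.030))
a=cv2.resize(t[85:245,130:255],None,fx=3.6,fy=3.6,interpolation=cv2.INTER_CUBIC)
cv2.imwrite("pics/ra.png",a)
cv2.imwrite("pics/rs.png",cv2.resize(s[180:340,130:270],None,fx=3.7,fy=3.7,interpolation=cv2.INTER_CUBIC))
cv2.imwrite("pics/can.png",cv2.resize(t[130:230,335:510],None,fx=4.5,fy=4.5,interpolation=cv2.INTER_CUBIC))
E
```

```text
[[ 0.55480972 -0.31900551  0.041     ]] [[ 0.61795052 -0.11340266  0.03      ]] [[ 0.44807651 -0.11506264  0.034     ]]
[[ 0.54127113 -0.29088632  0.041     ]] [[ 0.60905258 -0.11215869  0.03      ]]
```

View pics/ra.png

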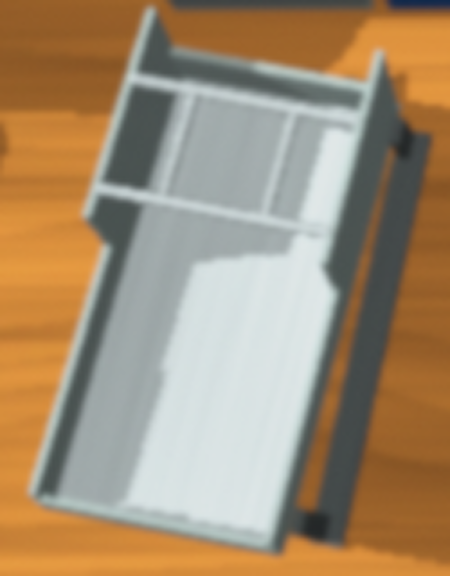

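View pics/can.png

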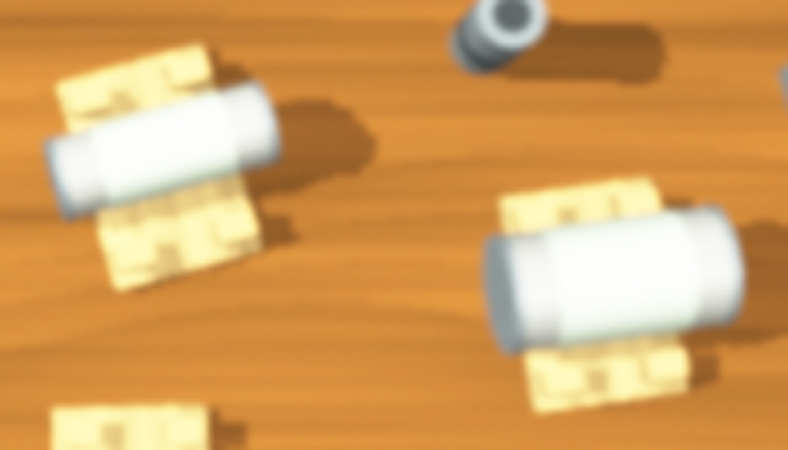

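```bash
cat > m.py <<'E'
from h import *
f=lambda P,s,o:(np.array(P,float)+.5)/s-.5+np.array(o)
R=lambda P,z:ray("top",f(P,3.6,(130,85)),z)
C=lambda P,z:ray("top",f(P,4.5,(335,130)),z)
a=R([[33,495],[280,550]],.106); b=R([[152,8],[378,50]],.100)
print("widths",np.linalg.norm(a[0]-a[1]),np.linalg.norm(b[0]-b[1]))
ra,rb=a.mean(0),b.mean(0); d=(rb-ra)[:2]; L=np.linalg.norm(d); yaw=np.arctan2(d[1],d[0])
yl=[np.degrees(np.arctan2(*(v[0]-v[1])[:2]))for v in(a,b)]
print("len",L,"yaw",np.degrees(yaw),"cross yaws",yl); u=d/L
th=C([[505,295],[726,265]],.041); sl=C([[57,180],[272,121]],.030)
for n,v in(("thick",th),("slim",sl)):
    e=v[0]-v[1]; print(n,v.mean(0),"len",np.linalg.norm(e),"axis from y deg",np.degrees(np.arctan2(-e[0],e[1])))
mc=(ra+rb)[:2]/2; print("mag",mc)
np.savez("m.npz",mc=mc,yaw=yaw)
def cyl(c,az,r,l):
    ax=np.array([-np.sin(az),np.cos(az),0]);n=np.array([np.cos(az),np.sin(az),0]);t=np.linspace(0,6.28,60)
    return [np.array([c+s*ax*l/2+r*(np.cos(q)*n+np.sin(q)*np.array([0,0,1]))for q in t])for s in(1,-1)]
def lines(c,yaw):
    M=lambda x,y,h:np.r_[c+np.array([[np.cos(yaw),-np.sin(yaw)],[np.sin(yaw),np.cos(yaw)]])@[x,y],.055-x*np.tan(np.radians(10))+h]
    o=[]
    for s in(1,-1):
        y=s*.062
        o+= [np.array([M(-.135,y,0),M(-.135,y,.03),M(.01,y,.03),M(.01,y,.07),M(.125,y,.07),M(.125,y,0),M(-.135,y,0)])]
    for x,h in((-.135,.02),(.125,.03),(-.135,0)): o.append(np.array([M(x,.062,h),M(x,-.062,h)]))
    return o
def overlay(objs,top,side,out):
    ims=[]
    for n,fn,box in(("top",top,(85,260,130,520)),("side",side,(130,345,130,420))):
        im=cv2.resize(cv2.imread(fn),None,fx=2,fy=2,interpolation=cv2.INTER_CUBIC)
        for o in objs: cv2.polylines(im,[np.int32((proj(n,o)*2+.5)*8)],False,(0,0,255),1,cv2.LINE_AA,3)
        r0,r1,c0,c1=[2*v for v in box]; im=im[r0:r1,c0:c1]; ims.append(cv2.resize(im,None,fx=min(1,800/im.shape[1]),fy=min(1,800/im.shape[1])))
    cv2.imwrite(out,ims[0]);cv2.imwrite(out.replace(".png","s.png"),ims[1])
if __name__=="__main__":
    az=lambda v:np.arctan2(-(v[0]-v[1])[0],(v[0]-v[1])[1])
    overlay(cyl(th.mean(0),az(th),.027,.1)+cyl(sl.mean(0),az(sl),.019,.1)+lines(mc,yaw),"pics/top0.png","pics/side0.png","pics/ov.png")
E
python3 m.py; python3 -c "
import cv2
a=cv2.imread('pics/ov.png');b=cv2.imread('pics/ovs.png');print(a.shape,b.shape)"
```

```text
widths 0.1344751446419476 0.12633729520280065
len 0.27162577180252556 yaw -10.24700654969977 cross yaws [np.float64(12.128740536675734), np.float64(11.049020465140877)]
thick [ 0.55840529 -0.32161469  0.041     ] len 0.1005692237871899 axis from y deg 7.830712474790153
slim [ 0.61870052 -0.12138221  0.03      ] len 0.10160327143263989 axis from y deg 15.588317133860288
mag [0.61132088 0.23478909]
(350, 780, 3) (430, 580, 3)
```

View pics/ov.png

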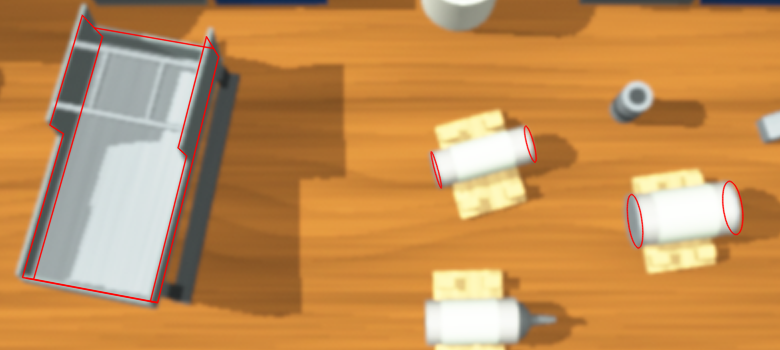

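View pics/ovs.png

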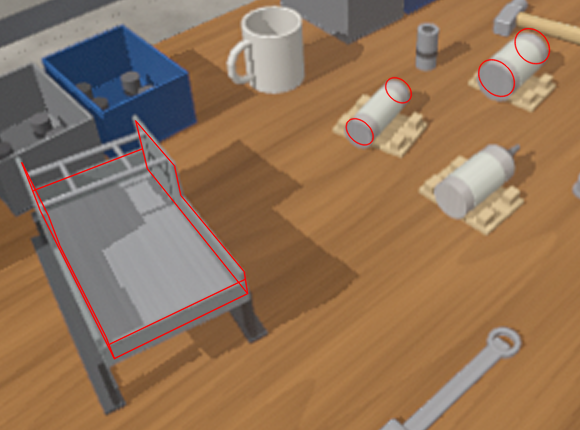

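Both overlays land on the canisters in both views. The rack fit is good, with maybe 3 mm to add in y. Now I'll plan the moves.

```bash
cat > go.py <<'E'
import sys,numpy as np
from scipy.spatial.transform import Rotation as R
from station import readout
def show(pts):
    o=readout.get_obs(); q=o["tool_rot"]; r=R.from_quat([q[1],q[2],q[3],q[0]]); X=r.as_matrix()[:,0]
    y0=np.degrees(np.arctan2(X[1],X[0])); print("t",o["t"],"pos",o["eef_pos"].round(4),"yaw",round(y0,1),"w",o["gripper_width"],"F",o["contact_force"].round(1))
    for p in pts:
        d=r.inv().apply(np.array(p[:3])-o["eef_pos"])*100; t=-(p[3]-y0); t=(t+90)%180-90
        print(p,"->",d.round(2),round(t,1),"rows",np.linalg.norm(d)/6.25)
if __name__=="__main__": show(eval(sys.argv[1]))
E
python3 go.py "[(.58,.2,.25,7.8),(.558,-.322,.2,7.8)]"
```

```text
t 0.5 pos [0.1799 0.6506 0.2483] yaw 74.5 w 1.0032733441590846 F [0.9 0.1 0.5]
(0.58, 0.2, 0.25, 7.8) -> [-32.76  50.57  -0.17] 66.7 rows 9.641352928851537
(0.558, -0.322, 0.2, 7.8) -> [-83.66  62.37   4.83] 66.7 rows 16.71386975975524
```

Request:
carry_out([
  [[-32.8,50.6,-0.2],66.7],
  [[-32.8,50.6,-0.2],66.7],
  [[-32.8,50.6,-0.2],66.7],
  [[-32.8,50.6,-0.2],66.7],
  [[-32.8,50.6,-0.2],66.7],
  [[-32.8,50.6,-0.2],66.7],
  [[-32.8,50.6,-0.2],66.7],
  [[-32.8,50.6,-0.2],66.7],
  [[-32.8,50.6,-0.2],66.7],
  [[-32.8,50.6,-0.2],66.7],
], hand=1, newtons=40)

```text
t: 1.75
eef_pos: [0.5821, 0.1963, 0.2507]
tool_rot: [0.0, 0.998, 0.067, 0.001]
contact_force: [-0.2, 0.5, -0.4]
gripper_width: 0.999
```

```bash
python3 go.py "[(.558,-.322,.2,7.8)]"
```

```text
t 1.75 pos [0.5821 0.1963 0.2507] yaw 7.7 w 0.9986871939814373 F [-0.2  0.5 -0.4]
(0.558, -0.322, 0.2, 7.8) -> [-9.3  51.04  5.1 ] -0.1 rows 8.341676962619466
```

Request:
carry_out([
  [[-9.3,51.0,5.1],0],
  [[-9.3,51.0,5.1],0],
  [[-9.3,51.0,5.1],0],
  [[-9.3,51.0,5.1],0],
  [[-9.3,51.0,5.1],0],
  [[-9.3,51.0,5.1],0],
  [[-9.3,51.0,5.1],0],
  [[-9.3,51.0,5.1],0],
  [[-9.3,51.0,5.1],0],
  [[-9.3,51.0,5.1],0],
])

```text
t: 3.0
eef_pos: [0.5568, -0.3242, 0.1998]
tool_rot: [0.001, 0.998, 0.065, 0.0]
contact_force: [0.0, 0.6, 0.1]
gripper_width: 1.0
```

```bash
python3 go.py "[(.558,-.322,.1,7.8),(.558,-.322,.040,7.8)]"
```

```text
t 3.0 pos [ 0.5568 -0.3242  0.1998] yaw 7.4 w 0.9995212630981088 F [0.  0.6 0.1]
(0.558, -0.322, 0.1, 7.8) -> [ 0.14 -0.22  9.98] -0.4 rows 1.5978292558095493
(0.558, -0.322, 0.04, 7.8) -> [ 0.14 -0.23 15.98] -0.4 rows 2.557647907484604
```

Descend slowly, then close.

Request:
carry_out([
  [[0.1,-0.2,4],-0.4],
  [[0.1,-0.2,8],-0.4],
  [[0.1,-0.2,10],-0.4],
  [[0.1,-0.2,12],-0.4],
  [[0.1,-0.2,13.5],-0.4],
  [[0.1,-0.2,14.7],-0.4],
  [[0.1,-0.2,15.5],-0.4],
  [[0.1,-0.2,16],-0.4],
  [[0.1,-0.2,16],-0.4],
])

```text
t: 4.12
eef_pos: [0.5577, -0.3224, 0.0398]
tool_rot: [0.001, 0.998, 0.068, 0.0]
contact_force: [0.5, 0.1, 0.4]
gripper_width: 1.0
```

Request:
carry_out([
  [[0,0,0],0],
  [[0,0,0],0],
  [[0,0,0],0],
  [[0,0,0],0],
  [[0,0,0],0],
  [[0,0,0],0],
  [[0,0,0],0],
  [[0,0,0],0],
], hand=0, newtons=40)

```text
t: 5.12
eef_pos: [0.5581, -0.3226, 0.0406]
tool_rot: [0.001, 0.998, 0.068, 0.001]
contact_force: [-0.4, 1.2, 5.2]
gripper_width: 0.613
```

Request:
carry_out([
  [[0,0,-2],0],
  [[0,0,-4],0],
  [[0,0,-8],0],
  [[0,0,-13],0],
  [[0,0,-18],0],
  [[0,0,-18],0],
  [[0,0,-18],0],
])

```text
t: 6.0
eef_pos: [0.5574, -0.3218, 0.2208]
tool_rot: [0.001, 0.998, 0.068, 0.001]
contact_force: [-0.3, 1.0, -2.2]
gripper_width: 0.619
```

```bash
python3 go.py "[(.55,.06,.24,-10.6),(.558,.247,.24,-10.6)]"
```

```text
t 6.0 pos [ 0.5574 -0.3218  0.2208] yaw 7.8 w 0.6191875076295625 F [-0.3  1.  -2.2]
(0.55, 0.06, 0.24, -10.6) -> [  4.46 -37.93  -1.98] 18.4 rows 6.1184651656123785
(0.558, 0.247, 0.24, -10.6) -> [  7.8  -56.34  -2.01] 18.4 rows 9.10676807230499
```

The canister is held (opening ≈53 mm, load ≈2.5 N). Carry it to above the rack.

Request:
carry_out([
  [[1,-4.5,-1],2],
  [[2,-9,-2],5],
  [[7.8,-56.3,-2],18.4],
  [[7.8,-56.3,-2],18.4],
  [[7.8,-56.3,-2],18.4],
  [[7.8,-56.3,-2],18.4],
  [[7.8,-56.3,-2],18.4],
  [[7.8,-56.3,-2],18.4],
  [[7.8,-56.3,-2],18.4],
  [[7.8,-56.3,-2],18.4],
])

```text
t: 7.25
eef_pos: [0.5561, 0.2502, 0.238]
tool_rot: [0.001, 0.996, -0.09, -0.001]
contact_force: [0.3, -0.8, -1.5]
gripper_width: 0.619
```

Request:
carry_out([
  [[0,0,0],0],
  [[0,0,0],0],
])

```text
t: 7.5
eef_pos: [0.5552, 0.2494, 0.2365]
tool_rot: [0.003, 0.996, -0.09, -0.002]
contact_force: [-0.0, -0.5, -1.5]
gripper_width: 0.617
```

```bash
python3 go.py "[(.558,.247,.15,-10.6)]"
python3 - <<'E'
from h import *
t=read_camera("top");s=read_camera("side")
a=cv2.resize(t[60:250,120:290],None,fx=2.3,fy=2.3,interpolation=2);b=cv2.resize(s[130:320,120:290],None,fx=2.3,fy=2.3,interpolation=2)
cv2.imwrite("pics/hov.png",np.hstack([a,b])[:,:,::-1])
E
```

```text
t 7.5 pos [0.5552 0.2494 0.2365] yaw -10.4 w 0.6170629904235069 F [-0.  -0.5 -1.5]
(0.558, 0.247, 0.15, -10.6) -> [0.35 0.14 8.64] 0.2 rows 1.3844937417216416
```

View pics/hov.png

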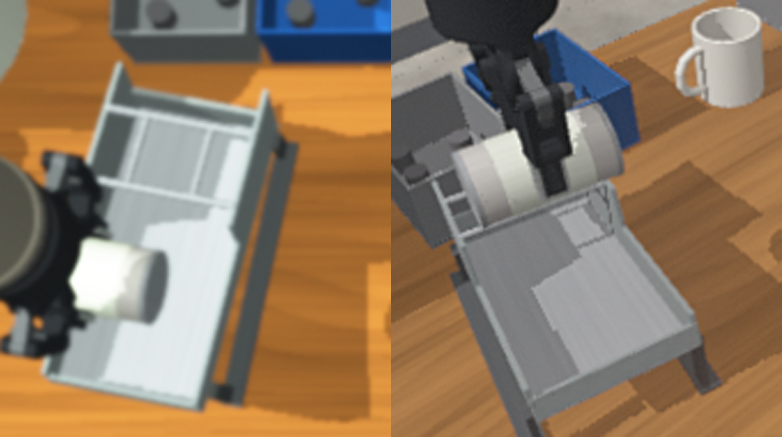

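```bash
python3 - <<'E'
from h import *
a=np.radians(-10.4);ax=np.array([-np.sin(a),np.cos(a),0]);p=np.array([.5552,.2494,.2385])
print(proj("top",p-.05*ax),"seen 186.1 183.9"); print(proj("side",[p-.05*ax,p+.05*ax]))
E
python3 go.py "[(.559,.246,.15,-10.8)]"
```

```text
[[185.74847278 183.91107245]] seen 186.1 183.9
[[212.7597762  186.36225258]
 [151.16632086 208.85032392]]
t 7.6 pos [0.5561 0.2481 0.2374] yaw -10.5 w 0.6183021691263206 F [-0.3 -0.1 -1.1]
(0.559, 0.246, 0.15, -10.8) -> [0.34 0.11 8.74] 0.3 rows 1.399547591095394
```

Request:
carry_out([
  [[0.3,0,3],0.3],
  [[0.3,0,6],0.3],
  [[0.3,0,9],0.3],
  [[0.3,0,11],0.3],
  [[0.3,0,12.5],0.3],
  [[0.3,0,13.5],0.3],
  [[0.3,0,14.1],0.3],
  [[0.3,0,14.1],0.3],
  [[0.3,0,14.1],0.3],
])

```text
t: 8.72
eef_pos: [0.5596, 0.247, 0.0983]
tool_rot: [0.001, 0.996, -0.094, -0.0]
contact_force: [-3.5, -1.7, 8.8]
gripper_width: 0.615
```

It touched the floor slightly early. I'll ease up, open partway and lift.

Request:
carry_out([
  [[0,0,-0.2],0],
  [[0,0,-0.2],0],
  [[0,0,-0.2],0],
  [[0,0,-0.4],0],
], hand=0.85)

```text
t: 9.22
eef_pos: [0.5596, 0.2471, 0.1023]
tool_rot: [0.001, 0.996, -0.094, -0.0]
contact_force: [0.5, -0.4, 0.2]
gripper_width: 0.852
```

Request:
carry_out([
  [[0,0,-1],0],
  [[0,0,-2],0],
  [[0,0,-4],0],
  [[0,0,-7],0],
  [[0,0,-11],0],
  [[0,0,-15],0],
  [[0,0,-15],0],
])

```text
t: 10.1
eef_pos: [0.5618, 0.248, 0.2571]
tool_rot: [-0.001, 0.996, -0.095, 0.003]
contact_force: [-0.8, 0.6, 0.3]
gripper_width: 0.846
```

```bash
python3 go.py "[(.58,.05,.22,15.6),(.6187,-.1214,.2,15.6)]"
```

```text
t 10.1 pos [0.5618 0.248  0.2571] yaw -10.9 w 0.8460664106281948 F [-0.8  0.6  0.3]
(0.58, 0.05, 0.22, 15.6) -> [ 5.5  19.11  3.69] -26.5 rows 3.23576157045653
(0.6187, -0.1214, 0.2, 15.6) -> [12.52 35.22  5.68] -26.5 rows 6.048984746935063
```

Request:
carry_out([
  [[12.5,35.2,4.7],-26.5],
  [[12.5,35.2,4.7],-26.5],
  [[12.5,35.2,4.7],-26.5],
  [[12.5,35.2,4.7],-26.5],
  [[12.5,35.2,4.7],-26.5],
  [[12.5,35.2,4.7],-26.5],
  [[12.5,35.2,4.7],-26.5],
  [[12.5,35.2,4.7],-26.5],
  [[12.5,35.2,4.7],-26.5],
], hand=1)

```text
t: 11.22
eef_pos: [0.6186, -0.119, 0.2098]
tool_rot: [-0.001, 0.991, 0.137, 0.003]
contact_force: [0.1, 0.1, 0.3]
gripper_width: 1.001
```

```bash
python3 go.py "[(.6187,-.1214,.030,15.6)]"
python3 - <<'E'
from h import *
t=read_camera("top");s=read_camera("side")
a=cv2.resize(t[60:250,120:290],None,fx=2.3,fy=2.3,interpolation=2);b=cv2.resize(s[130:320,120:290],None,fx=2.3,fy=2.3,interpolation=2)
cv2.imwrite("pics/r1.png",np.hstack([a,b])[:,:,::-1])
E
```

```text
t 11.225 pos [ 0.6186 -0.119   0.2098] yaw 15.8 w 1.0011328237584933 F [0.1 0.1 0.3]
(0.6187, -0.1214, 0.03, 15.6) -> [-0.15  0.26 17.97] 0.2 rows 2.87634022557875
```

View pics/r1.png

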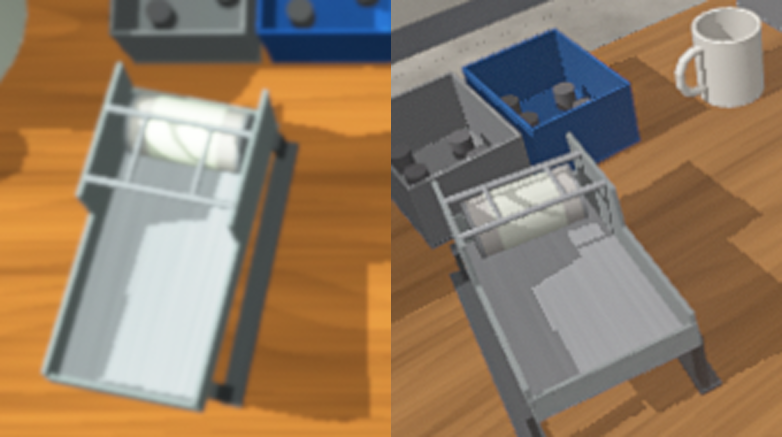

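The thick canister lies at the front stop, square across the lane and centred (about (188,130) left, (525,210) right). Now the slim one.

Request:
carry_out([
  [[-0.1,0.2,4],0.2],
  [[-0.1,0.2,8],0.2],
  [[-0.1,0.2,11],0.2],
  [[-0.1,0.2,13.5],0.2],
  [[-0.1,0.2,15.3],0.2],
  [[-0.1,0.2,16.6],0.2],
  [[-0.1,0.2,17.5],0.2],
  [[-0.1,0.2,17.9],0.2],
  [[-0.1,0.2,17.9],0.2],
])

```text
t: 12.45
eef_pos: [0.6194, -0.121, 0.0311]
tool_rot: [-0.001, 0.991, 0.136, 0.003]
contact_force: [0.3, -0.2, 0.2]
gripper_width: 1.001
```

Request:
carry_out([
  [[0,0,0],0],
  [[0,0,0],0],
  [[0,0,0],0],
  [[0,0,0],0],
  [[0,0,0],0],
  [[0,0,0],0],
  [[0,0,0],0],
  [[0,0,0],0],
], hand=0, newtons=40)

```text
t: 13.45
eef_pos: [0.6198, -0.1211, 0.0316]
tool_rot: [-0.001, 0.991, 0.136, 0.003]
contact_force: [-0.7, 0.6, 5.8]
gripper_width: 0.432
```

Request:
carry_out([
  [[0,0,-2],0],
  [[0,0,-4],0],
  [[0,0,-8],0],
  [[0,0,-13],0],
  [[0,0,-19],0],
  [[0,0,-19],0],
  [[0,0,-19],0],
])

```text
t: 14.32
eef_pos: [0.6181, -0.1213, 0.222]
tool_rot: [-0.001, 0.991, 0.136, 0.004]
contact_force: [0.3, 0.1, -2.9]
gripper_width: 0.43
```

```bash
python3 go.py "[(.559,.247,.22,-10.9)]"
```

```text
t 14.325 pos [ 0.6181 -0.1213  0.222 ] yaw 15.6 w 0.42963652169782646 F [ 0.3  0.1 -2.9]
(0.559, 0.247, 0.22, -10.9) -> [  4.21 -37.06   0.26] 26.5 rows 5.968036481366636
```

Request:
carry_out([
  [[0.5,-4,0],3],
  [[1,-9,0],7],
  [[4.2,-37.1,0],26.5],
  [[4.2,-37.1,0],26.5],
  [[4.2,-37.1,0],26.5],
  [[4.2,-37.1,0],26.5],
  [[4.2,-37.1,0],26.5],
  [[4.2,-37.1,0],26.5],
  [[4.2,-37.1,0],26.5],
  [[4.2,-37.1,0],26.5],
])

```text
t: 15.58
eef_pos: [0.5589, 0.2453, 0.2222]
tool_rot: [-0.001, 0.995, -0.096, 0.003]
contact_force: [0.6, -0.0, -1.3]
gripper_width: 0.431
```

```bash
python3 go.py "[(.559,.246,.0945,-10.9)]"
```

```text
t 15.575 pos [0.5589 0.2453 0.2222] yaw -11.1 w 0.43078014575280293 F [ 0.6 -0.  -1.3]
(0.559, 0.246, 0.0945, -10.9) -> [-0.08 -0.04 12.77] -0.2 rows 2.043782628221272
```

Request:
carry_out([
  [[0,0,3],-0.2],
  [[0,0,6],-0.2],
  [[0,0,8.5],-0.2],
  [[0,0,10.5],-0.2],
  [[0,0,11.6],-0.2],
  [[0,0,12.4],-0.2],
  [[0,0,12.5],-0.2],
  [[0,0,12.5],-0.2],
])

```text
t: 16.58
eef_pos: [0.5601, 0.2456, 0.0978]
tool_rot: [-0.001, 0.996, -0.095, 0.003]
contact_force: [0.3, -0.3, -1.6]
gripper_width: 0.429
```

Request:
carry_out([
  [[0,0,0.2],0],
  [[0,0,0.4],0],
  [[0,0,0.4],0],
])

```text
t: 16.95
eef_pos: [0.56, 0.2456, 0.0937]
tool_rot: [-0.001, 0.996, -0.095, 0.003]
contact_force: [0.4, -0.4, -1.1]
gripper_width: 0.43
```

Request:
carry_out([
  [[0,0,0.2],0],
  [[0,0,0.3],0],
  [[0,0,0.3],0],
])

```text
t: 17.32
eef_pos: [0.5599, 0.2456, 0.0906]
tool_rot: [-0.001, 0.996, -0.095, 0.003]
contact_force: [-0.1, -0.7, -1.8]
gripper_width: 0.424
```

Release here, a few mm above the floor at most.

Request:
carry_out([
  [[0,0,0],0],
  [[0,0,-0.2],0],
  [[0,0,-0.4],0],
  [[0,0,-0.6],0],
], hand=0.75)

```text
t: 17.82
eef_pos: [0.56, 0.2456, 0.0969]
tool_rot: [-0.001, 0.996, -0.095, 0.003]
contact_force: [0.6, -0.3, 0.4]
gripper_width: 0.751
```

Request:
carry_out([
  [[0,0,-1],0],
  [[0,0,-2],0],
  [[0,0,-4],0],
  [[0,0,-7],0],
  [[0,0,-11],0],
  [[0,0,-15],0],
  [[0,0,-15],0],
])

```text
t: 18.7
eef_pos: [0.5611, 0.2458, 0.2517]
tool_rot: [-0.004, 0.995, -0.095, 0.006]
contact_force: [-0.3, 0.3, -0.6]
gripper_width: 0.749
```

Request:
carry_out([
  [[0,20,-2],0],
  [[0,20,-2],0],
  [[0,20,-2],0],
  [[0,20,-2],0],
  [[0,20,-2],0],
  [[0,20,-2],0],
  [[0,20,-2],0],
  [[0,20,-2],0],
])

```text
t: 19.7
eef_pos: [0.5232, 0.0503, 0.2697]
tool_rot: [-0.004, 0.996, -0.094, 0.006]
contact_force: [-0.2, -0.1, 0.0]
gripper_width: 0.747
```

Run:
```python
from h import *
for n in("top","side"):
    t=read_camera(n); cv2.imwrite(f"pics/{n}F.png",t[:,:,::-1])
from m import cyl,lines,overlay
mc=np.array([.612,.237]);yw=np.radians(-10.8);u=np.array([np.cos(yw),np.sin(yw)])
P=lambda x:np.r_[mc+x*u,.065]
obj=cyl(P(.101),yw,.027,.1)+cyl(P(.055),yw,.019,.1)
ims=[]
for n,(r,c) in(("top",(60,120)),("side",(130,120))):
    im=cv2.resize(cv2.imread(f"pics/{n}F.png")[r:r+190,c:c+170],None,fx=2.3,fy=2.3,interpolation=2)
    for o in obj: cv2.polylines(im,[np.int32((proj(n,o)-[c,r])*2.3)],False,(0,0,255),1)
    ims.append(im)
cv2.imwrite("pics/fin.png",np.hstack(ims))
```

```text
widths 0.1344751446419476 0.12633729520280065
len 0.27162577180252556 yaw -10.24700654969977 cross yaws [np.float64(12.128740536675734), np.float64(11.049020465140877)]
thick [ 0.55840529 -0.32161469  0.041     ] len 0.1005692237871899 axis from y deg 7.830712474790153
slim [ 0.61870052 -0.12138221  0.03      ] len 0.10160327143263989 axis from y deg 15.588317133860288
mag [0.61132088 0.23478909]
```

View pics/fin.png

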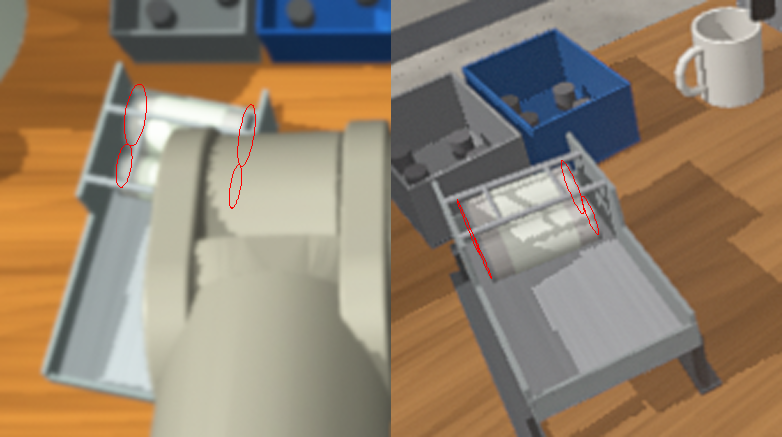

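The slim canister lies square against the thick one, and both are close to the predicted rest outlines. I'll check that they're still and that the nozzle hasn't moved, then hand in.

Run:
```python
from h import *
a=cv2.imread("pics/sideF.png").astype(int)
for i in range(8): b=read_camera("side")
b=b[:,:,::-1].astype(int)
print("rack diff",abs(a-b)[190:260,140:220].mean(),abs(a-b)[190:260,140:220].max())
a0=cv2.imread("pics/side0.png").astype(int)
print("nozzle diff",abs(a0-b)[200:240,340:405].mean(), models.spot_in("nozzle_center","side")[:1])
o=readout.get_obs(); print(o["t"],o["contact_force"],abs(o["joint_vel"]).max())
bot.hand_in()
```

```text
rack diff 0.7838690476190476 7
nozzle diff 2.519230769230769 [{'centre': [218.4, 368.8], 'score': 0.59}]
20.25 [-0.21964971  0.23626528  0.03933225] 0.0024170206065668364
the job is handed in; nothing more can be done
```

I loaded the thick canister first, then the slim one, and handed the job in at about 20 s of the 64 s allowed. No verdict is reported.

**Placement:** In the last side picture the thick canister lies at the front stop with the slim one against it. Both are square across the lane and close to the outlines I projected at their rest positions. The arm partly blocked the top camera, so that check rests mainly on the side view.

**Stillness:** Two side pictures about 0.4 s apart showed only noise over the rack. The arm was clear, with the force on the tool close to zero.

**Nozzle bottle:** I never went near it. The network found it about 3 px from where it first did, but the pixels there hardly changed, so I take that as detector noise.

**Two disagreements:**
- The thick canister touched down with the tool at about 98 mm, where I expected about 91 mm; the contact force was only about 9 N.
- The detector put the slim canister's centre about 4 px (8 mm) from my own edge measurement. I used mine, and the grasp held.

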